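# Uncap and drive home the pins of a gear housing

## Task

Some of the six drive pins standing up in the gear housing still wear protective caps. First lift every cap off and stand it, mouth down, in its own pocket of the cap holder; then take the mallet and drive all six pins down until they are fully home, using the mallet and never the gripper on a pin. Finish by standing the mallet on a face of its head, head wholly on its rubber mat, and leave everything else on the bench where it is.

Things in the scene. Friction and masses are not known exactly. Their poses are not given: they have to be found in the camera images.
- housing: Cast aluminium gear housing, 130 x 210 mm, fixed on a 150 x 230 mm steel plate; its flat top face is 45 mm above the work surface (a low disc between the pins with bolt heads stands up to 6 mm higher). Origin at the centre of the underside; x and y run along its sides.
- pin1 (a joint): Upright drive pin at x -45, y 85 mm of the housing's frame; flat round head 18 mm across, 5 mm thick. Value: how far it is driven down, 0 (top of its head 31 mm above the housing's face) to 0.026 m (home: head on the face, its top 5 mm above it); starts at 0 to 0.008. Tight, slightly springy fit: some 9 N moves it slowly, plus 25 N per m/s; stays where left.
- pin2 (a joint): Upright drive pin at x -45, y 0 mm of the housing's frame; flat round head 18 mm across, 5 mm thick. Value: how far it is driven down, 0 (top of its head 31 mm above the housing's face) to 0.026 m (home: head on the face, its top 5 mm above it); starts at 0 to 0.008. Tight, slightly springy fit: some 9 N moves it slowly, plus 25 N per m/s; stays where left.
- pin3 (a joint): Upright drive pin at x -45, y -85 mm of the housing's frame; flat round head 18 mm across, 5 mm thick. Value: how far it is driven down, 0 (top of its head 31 mm above the housing's face) to 0.026 m (home: head on the face, its top 5 mm above it); starts at 0 to 0.008. Tight, slightly springy fit: some 9 N moves it slowly, plus 25 N per m/s; stays where left.
- pin4 (a joint): Upright drive pin at x 45, y 85 mm of the housing's frame; flat round head 18 mm across, 5 mm thick. Value: how far it is driven down, 0 (top of its head 31 mm above the housing's face) to 0.026 m (home: head on the face, its top 5 mm above it); starts at 0 to 0.008. Tight, slightly springy fit: some 9 N moves it slowly, plus 25 N per m/s; stays where left.
- pin5 (a joint): Upright drive pin at x 45, y 0 mm of the housing's frame; flat round head 18 mm across, 5 mm thick. Value: how far it is driven down, 0 (top of its head 31 mm above the housing's face) to 0.026 m (home: head on the face, its top 5 mm above it); starts at 0 to 0.008. Tight, slightly springy fit: some 9 N moves it slowly, plus 25 N per m/s; stays where left.
- pin6 (a joint): Upright drive pin at x 45, y -85 mm of the housing's frame; flat round head 18 mm across, 5 mm thick. Value: how far it is driven down, 0 (top of its head 31 mm above the housing's face) to 0.026 m (home: head on the face, its top 5 mm above it); starts at 0 to 0.008. Tight, slightly springy fit: some 9 N moves it slowly, plus 25 N per m/s; stays where left.
- cap1_c (a point): Loose black plastic cap over pin 1 (absent in some starts: pin bare): a round cup turned mouth down, 32 mm across, 44 mm tall, closed top 10 mm thick, bore 26 mm; it stands on the housing's face without touching the pin, 30 g. The point is its centre, 22 mm above its rim; z points to its closed top.
- cap2_c (a point): Loose black plastic cap over pin 2 (absent in some starts: pin bare): a round cup turned mouth down, 32 mm across, 44 mm tall, closed top 10 mm thick, bore 26 mm; it stands on the housing's face without touching the pin, 30 g. The point is its centre, 22 mm above its rim; z points to its closed top.
- cap3_c (a point): Loose black plastic cap over pin 3 (absent in some starts: pin bare): a round cup turned mouth down, 32 mm across, 44 mm tall, closed top 10 mm thick, bore 26 mm; it stands on the housing's face without touching the pin, 30 g. The point is its centre, 22 mm above its rim; z points to its closed top.
- cap4_c (a point): Loose black plastic cap over pin 4 (absent in some starts: pin bare): a round cup turned mouth down, 32 mm across, 44 mm tall, closed top 10 mm thick, bore 26 mm; it stands on the housing's face without touching the pin, 30 g. The point is its centre, 22 mm above its rim; z points to its closed top.
- cap5_c (a point): Loose black plastic cap over pin 5 (absent in some starts: pin bare): a round cup turned mouth down, 32 mm across, 44 mm tall, closed top 10 mm thick, bore 26 mm; it stands on the housing's face without touching the pin, 30 g. The point is its centre, 22 mm above its rim; z points to its closed top.
- cap6_c (a point): Loose black plastic cap over pin 6 (absent in some starts: pin bare): a round cup turned mouth down, 32 mm across, 44 mm tall, closed top 10 mm thick, bore 26 mm; it stands on the housing's face without touching the pin, 30 g. The point is its centre, 22 mm above its rim; z points to its closed top.
- holder: Cap holder: flat grey plastic block, 206 x 140 x 20 mm, fixed, with six square pockets 44 x 44 mm, 12 mm deep, in its top, centred at x -66, 0 and 66, y -33 and 33 mm of its frame; pocket floors are 8 mm above its underside. It stands on the work surface to the left or right of the housing. Origin at the centre of its underside.
- mallet_head (a point): Mallet, loose, 0.32 kg: cylindrical head 50 mm across and 56 mm long with flat white faces and a steel band, standing on one face; straight round wooden handle, 24 mm thick, level, sticking out of the side of the head at mid-height (28 mm) to 132 mm from the head's axis. The point is the centre of the head; z runs along the head, the handle points along -x. It stands by itself.
- mat: Mallet's mat: flat dark rubber square 150 x 150 mm, 1 mm thick, fixed on the work surface on the other side of the housing from the cap holder. Origin at its centre.
- wrench: Bystander: steel wrench lying beyond the housing on the left. Leave alone.
- screwdriver: Bystander: screwdriver with a black handle, lying beyond and to the right. Leave alone.
- tape: Bystander: roll of paper tape, 72 mm across, 30 mm high. Leave alone.
- oil_bottle: Bystander: closed oil bottle, 54 mm across, 130 mm high. Leave alone.
- big_nut: Bystander: large steel nut, 34 mm across, 18 mm high. Leave alone.
- bolt: Bystander: bolt standing on its head, 28 mm across, 45 mm high. Leave alone.
- grease_tin: Bystander: closed tin, 64 mm across, 50 mm high. Leave alone.

How it is judged:
On the way, in this order (a step that is already met when the one before it is completed fails the run):
1. every cap stands upright in a pocket of the cap holder (x of cap1_c in the frame of holder between -0.099 and 0.099 m and y of cap1_c in the frame of holder between -0.066 and 0.066 m and z of cap1_c in the frame of holder between 0.024 and 0.036 m and angle between each of cap1_c, cap2_c, cap3_c, cap4_c, cap5_c, cap6_c's own z axis and vertical below 0.2 rad and x of cap2_c in the frame of holder between -0.099 and 0.099 m and y of cap2_c in the frame of holder between -0.066 and 0.066 m and z of cap2_c in the frame of holder between 0.024 and 0.036 m and x of cap3_c in the frame of holder between -0.099 and 0.099 m and y of cap3_c in the frame of holder between -0.066 and 0.066 m and z of cap3_c in the frame of holder between 0.024 and 0.036 m and x of cap4_c in the frame of holder between -0.099 and 0.099 m and y of cap4_c in the frame of holder between -0.066 and 0.066 m and z of cap4_c in the frame of holder between 0.024 and 0.036 m and x of cap5_c in the frame of holder between -0.099 and 0.099 m and y of cap5_c in the frame of holder between -0.066 and 0.066 m and z of cap5_c in the frame of holder between 0.024 and 0.036 m and x of cap6_c in the frame of holder between -0.099 and 0.099 m and y of cap6_c in the frame of holder between -0.066 and 0.066 m and z of cap6_c in the frame of holder between 0.024 and 0.036 m), for 0.2 s.
2. the mallet strikes a pin ((contact force between mallet and pin1 above 3 N or contact force between mallet and pin2 above 3 N or contact force between mallet and pin3 above 3 N or contact force between mallet and pin4 above 3 N or contact force between mallet and pin5 above 3 N or contact force between mallet and pin6 above 3 N)).
3. all six pins are home (value of joint each of pin1, pin2, pin3, pin4, pin5, pin6 above 0.0235 m), for 0.2 s.
At the end, for the whole second after the job is handed in: Every cap stands mouth down (within 0.2 rad) on the floor of a pocket of the holder; every pin is within 2.5 mm of fully home; the mallet stands on a face of its head (within 0.2 rad), the head's axis within 60 mm of the mat's centre along each of the mat's sides; all released (all of step 1 and all of step 3 and x of mallet_head in the frame of mat between -0.06 and 0.06 m and y of mallet_head in the frame of mat between -0.06 and 0.06 m and height (world z) of mallet_head below 0.034 m and (angle between mallet_head's own z axis and vertical below 0.2 rad or angle between mallet_head's own z axis and vertical above 2.94 rad)); the robot touches nothing.
It fails at once if the gripper or arm pushes a pin (contact force between any of the fingers, the arm and pin1 above 4 N or contact force between any of the fingers, the arm and pin2 above 4 N or contact force between any of the fingers, the arm and pin3 above 4 N or contact force between any of the fingers, the arm and pin4 above 4 N or contact force between any of the fingers, the arm and pin5 above 4 N or contact force between any of the fingers, the arm and pin6 above 4 N).
It fails at once if a bystander is shifted by more than 3 cm (distance of any of wrench, screwdriver, tape, oil_bottle, big_nut, bolt, grease_tin from where it was at the start of the episode above 0.03 m).
Of cap1, cap2, cap3, cap4, cap5, cap6 only 3 to 6 are there at a start; the rules pass over those that are not, and their reading is None.
At some moment in a run one of mallet may be knocked a few centimetres aside while the robot is not near it.
It also fails if it takes over 210 s, if anything falls off the work surface, if the arm or the gripper's body presses on something with over 40 N, if the wrist force passes 120 N, or if a joint passes its speed limit or range.

## Robot

A 6-joint arm with a two-finger parallel gripper is mounted at the origin on the work surface. World frame = base frame: x ahead of the robot, y to its left, z up, the work surface at z = 0. Lengths are in m, angles in rad, forces in N, time in s.
With the tool pointing down it reaches from about 0.325 to 0.9 m from the base axis. Payload 3.5 kg.
Tool frame: the origin (TCP) lies midway between the tips of the shut fingers; the grasp point (between the pads) lies 19 mm behind it; x points along the fingers, z is the direction in which the jaws open and shut, and the axes are right-handed (so a half turn about x gives the same grasp; the last joint's range is limited). The gripper opens to 85 mm and grips with 20 to 120 N. Pads are 22 mm wide; open, the fingers measure 114 mm over their backs; the gripper's body (76 mm by 85 mm) begins 54 mm behind the grasp point. The pads swing forward as they close: fully open they stand 13 mm farther back than shut.
Start: joints at [1.157, 0.276, -0.026, 1.268, 0, 1.467], TCP at [0.191, 0.595, 0.231] pointing down, gripper open.
Joint ranges: [-3.12, 3.12], [-0.85, 1.88], [-1.08, 1.24], [-1.95, 2.15], [-1.57, 1.53], [-3.14, 3.14]. Speed limits (rad/s): [2.57, 2.57, 3.14, 3.14, 3.14, 3.14].

## Interface

Orientations are given as a unit quaternion [x, y, z, w].
In Python, from plant import robot gives the robot as it stands.
- The arm moves only by the tool drive_tool, never from a script. Its argument "rows" is text: rows parted by semicolons, each of 5 numbers parted by spaces: the gripper command: -1 is fully open, 1 is shut, values between are in proportion, then the shift along the tool's x, y, z each as a share of 20 cm, from -1 to 1, then the turn about the tool's x as a share of 90 degrees, from -1 to 1. A call has exactly 5 rows; each row is the pose to reach, as a shift and turn from the pose commanded when the call began, along the tool's axes at that moment; what a row does not reach only later rows make up. A row lasts 1/8 s, in which the tool goes at most 62.5 mm and 10.7 degrees, less where a joint would pass 70% of its speed; a pose out of reach is approached as far as the arm can. A call with a number of a shift or a turn outside -1 to 1 is refused whole. A call with a gripper value outside its range is refused whole. The fingers move at their own pace and stop on an object; the grip force is fixed at half the most. Time passes only in rows, so rows that repeat a pose let the fingers close, or fill a call up. It gives the time, the measured TCP pose, the force and the opening at its end, in the units of the state.
- robot.state(): the state, without advancing time (a new reading comes with each control period).
- robot.read_camera(name): name is "side" or "top"; returns a dict with "frame" (400x640x3 uint8, blue, green, red), "fx", "fy", "cx", "cy" (pixels), "world_from_camera" (4x4, takes a point from camera to world coordinates). Camera axes: x right, y up, looking along -z (the intrinsics and any distortion apply to the point x, -y, -z); pixel columns grow to the right and rows downward; lengths in m; the calibration is good to about 2 mm. A picture is of the moment at which its call begins. There is no depth.
- robot.job_done(): hands the job in, once; it reports no verdict.
The state is a dict: "t": time; "joint_positions": joint angles; "dq": joint speeds; "effort": joint torques, N m; "position": TCP position; "tcp_rot": TCP orientation; "wrist_force": force on the tool from outside, world axes, zero at the start; "torque": the same for the moment, N m; "gripper_width": opening from 0.0 (shut) to 1.0 (fully open).
Only numpy, scipy, OpenCV 4.12 (cv2) and the standard library are available. Lean on these libraries where they do the work, as an engineer would, in place of code of your own. Each camera call takes 0.05 s, during which the arm holds its last target. There are 200 camera calls.

## Working session

There is one attempt and no reset: what is moved stays moved. The work goes in short steps, Python scripts to look and compute and a tool call to move; the robot and the scene stay as the last step left them, time stands still between calls to the robot, and variables do not carry over. Pictures are saved under pics/ and viewed, about 12 in all and at most 16, crops included, and the job is handed in when it is done.

Besides the shell and the picture viewer there is one more tool, called after "Call:" by a JSON object that holds its "name" and its "arguments", one argument or row to a line. drive_tool: Moves the arm, as the interface text tells. Shift numbers are shares of 20 cm and turn numbers shares of 90 degrees, none past 1 either way. Its arguments: {"type":"object","properties":{"rows":{"type":"string"}},"required":["rows"]}

```bash
mkdir -p pics; cat > h.py <<'E'
import numpy as np, cv2
from plant import robot
def cam(n,name=None):
    c=robot.read_camera(n)
    if name: cv2.imwrite('pics/'+name,c['frame'])
    return c
def pix2w(c,u,v,z):
    T=np.array(c['world_from_camera']); d=np.array([(u-c['cx'])/c['fx'],-(v-c['cy'])/c['fy'],-1.])
    d=T[:3,:3]@d; o=T[:3,3]; return o+d*(z-o[2])/d[2]
def w2pix(c,p):
    T=np.array(c['world_from_camera']); q=T[:3,:3].T@(np.array(p)-T[:3,3])
    return c['cx']+c['fx']*q[0]/-q[2], c['cy']+c['fy']*-q[1]/-q[2]
E
python3 - <<'E'
from h import *
for n in('top','side'):
    c=cam(n,n+'0.png'); print({k:(np.round(v,4).tolist() if k!='frame' else 0) for k,v in c.items()})
print(robot.state())
E
```

```text
{'frame': 0, 'fx': 452.2088, 'fy': 452.2088, 'cx': 320.1368, 'cy': 199.2215, 'world_from_camera': [[-0.0068, 0.9949, -0.1011, 0.4545], [-0.9999, -0.0055, 0.0127, -0.0015], [0.0121, 0.1011, 0.9948, 1.3941], [0.0, 0.0, 0.0, 1.0]]}
{'frame': 0, 'fx': 372.3529, 'fy': 372.3529, 'cx': 314.7513, 'cy': 196.715, 'world_from_camera': [[0.8106, 0.3487, -0.4704, 0.1833], [-0.5855, 0.4769, -0.6556, -0.55], [-0.0042, 0.8069, 0.5907, 0.5792], [0.0, 0.0, 0.0, 1.0]]}
{'t': 0.1, 'joint_positions': array([ 1.15660930e+00,  2.77085503e-01, -2.77226920e-02,  1.26797300e+00,
       -1.74489933e-05,  1.46741190e+00]), 'dq': array([-0.00019749, -0.00139334,  0.00479583, -0.00115275, -0.00250623,
        0.00058067]), 'effort': array([ 8.58969524e-04, -4.46707892e+01,  2.96129179e+01,  8.44141381e-03,
       -3.96075313e-05,  5.34729509e-06]), 'position': array([0.19086773, 0.59442434, 0.23026367]), 'tcp_rot': array([-0.4169443 ,  0.57196633,  0.41622822,  0.57075917]), 'wrist_force': array([0.23652333, 0.55228475, 0.10106487]), 'torque': array([-0.00206158, -0.04141407, -0.02579092]), 'gripper_width': 1.0033202945534352}
```

View pics/top0.png

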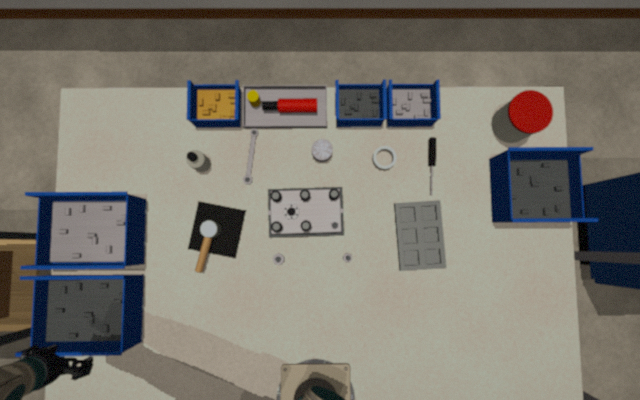

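View pics/side0.png

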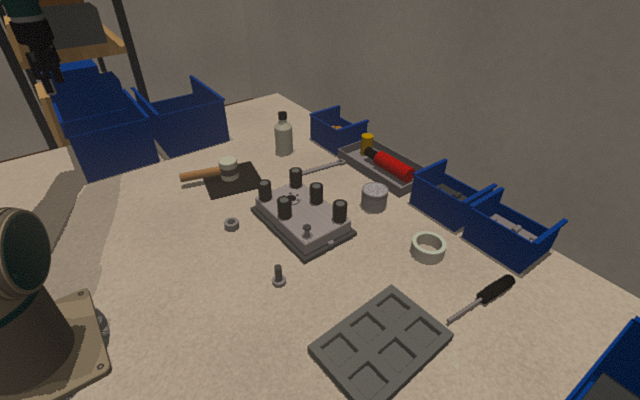

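The top view shows the housing at about (306,212) with five caps; the pin at (334,225) is bare. The holder is at (419,235), the mallet head at (208,228) on its mat at (217,229), and a nut (279,259) and bolt (348,257) are in front. I'll enlarge both views.

```bash
python3 - <<'E'
from h import *
f=cv2.imread('pics/top0.png')
cv2.imwrite('pics/c1.png',cv2.resize(f[180:275,258:452],None,fx=4,fy=4,interpolation=cv2.INTER_CUBIC))
cv2.imwrite('pics/c2.png',cv2.resize(f[190:280,180:260],None,fx=6,fy=6,interpolation=cv2.INTER_CUBIC))
E
```

```text
(no output)
```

View pics/c1.png

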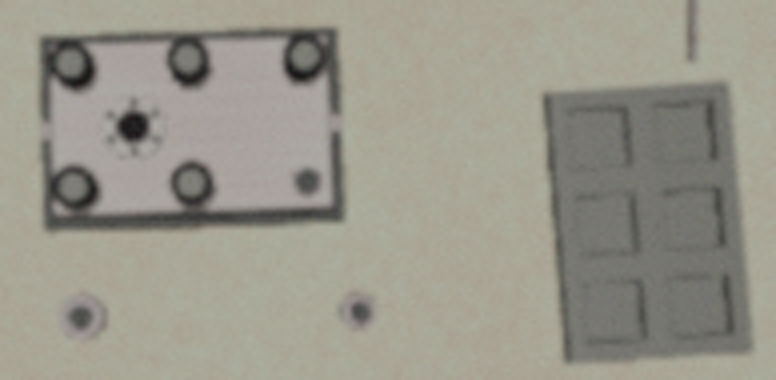

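View pics/c2.png

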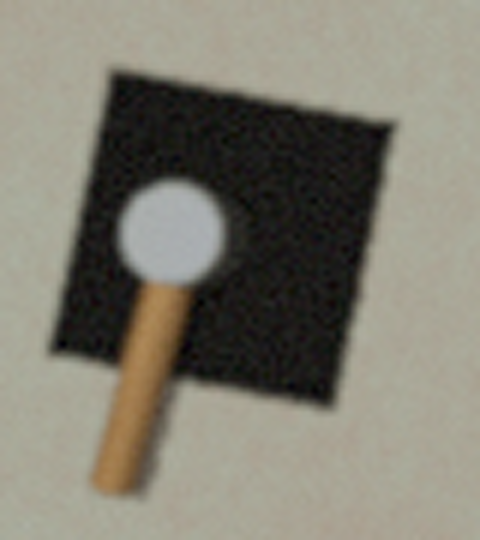

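```bash
cat >> h.py <<'E'
def fit2(model,pts):
    A=np.array(model);B=np.array(pts)[:,:2];a=A.mean(0);b=B.mean(0)
    H=(A-a).T@(B-b);U,S,V=np.linalg.svd(H);R=V.T@np.diag([1,np.linalg.det(V.T@U.T)])@U.T
    t=b-R@a;return R,t,(A@R.T+t)-B
E
python3 - <<'E'
from h import *
c=cam('top')
P=lambda x,y,z,s=4,ox=258,oy=180: pix2w(c,(x+.5)/s-.5+ox,(y+.5)/s-.5+oy,z)
# image left=+y, up=+x
m=[(.045,.085),(.045,0),(.045,-.085),(-.045,.085),(-.045,0)]
caps=[P(x,y,.089) for x,y in[(73,63),(189,58),(304,54),(75,185),(192,183)]]
R,t,r=fit2(m,caps);print('housing',t,np.degrees(np.arctan2(R[1,0],R[0,0])),r*1e3)
pl=[P(x,y,.01) for x,y in[(42,38),(334,30),(342,219),(47,228)]];print('plate ctr',np.mean(pl,0),[np.linalg.norm(pl[i]-pl[i-1]) for i in range(4)])
print('bare pin predicted',R@[-.045,-.085]+t,P(307,181,.07))
for q in [(.045,.085),(.045,0),(.045,-.085),(-.045,.085),(-.045,0),(-.045,-.085)]: print('pin',q,(R@q+t).round(4))
hc=[P(x,y,.02) for x,y in[(545,94),(727,84),(750,350),(568,362)]]
print('holder corners',np.round(hc,4).tolist(),[np.linalg.norm(hc[i]-hc[i-1]) for i in range(4)])
R2,t2,r=fit2([(.103,.07),(.103,-.07),(-.103,-.07),(-.103,.07)],hc);print('holder',t2,np.degrees(np.arctan2(R2[1,0],R2[0,0])),r*1e3)
for a in(.066,0,-.066):
  for b in(.033,-.033): print('pocket',a,b,(R2@(a,b)+t2).round(4))
M=lambda x,y,z:P(x,y,z,6,180,190)
print('head',M(172,233,.057),'handle end',M(117,490,.029), 'handle near',M(168,290,.029))
mc=[M(x,y,.001) for x,y in[(112,72),(396,123),(334,406),(51,352)]];print('mat',np.mean(mc,0),[np.linalg.norm(mc[i]-mc[i-1]) for i in range(4)])
for n,p in dict(nut=(83,316),bolt=(358,312)).items(): print(n,P(*p,.02))
E
```

```text
housing [0.55710688 0.02497578] 1.5985655847680016 [[ 0.68631824  1.10203877]
 [-0.13767653  0.22516051]
 [-0.24103829 -1.20693619]
 [-0.88210986  0.3068593 ]
 [ 0.57450645 -0.42712239]]
plate ctr [0.55695853 0.02600375 0.01      ] [np.float64(0.14590619391909174), np.float64(0.22507157771661918), np.float64(0.14556046505836306), np.float64(0.22501385688611134)]
bare pin predicted [ 0.5144956  -0.06124649] [ 0.51331875 -0.0596266   0.07      ]
pin (0.045, 0.085) [0.5997 0.1112]
pin (0.045, 0) [0.6021 0.0262]
pin (0.045, -0.085) [ 0.6045 -0.0587]
pin (-0.045, 0.085) [0.5098 0.1087]
pin (-0.045, 0) [0.5121 0.0237]
pin (-0.045, -0.085) [ 0.5145 -0.0612]
holder corners [[0.5809, -0.2445, 0.02], [0.5878, -0.3844, 0.02], [0.386, -0.395, 0.02], [0.3781, -0.2572, 0.02]] [np.float64(0.203201471985832), np.float64(0.14002129403647104), np.float64(0.20205499332946752), np.float64(0.1380934709987573)]
holder [ 0.48318153 -0.32025942] 3.220131788579843 [[ 1.21182872e+00 -7.37990252e-02]
 [ 2.17198160e+00 -1.76663006e-03]
 [-1.72885531e+00 -9.19127623e-01]
 [-1.65495501e+00  9.94693279e-01]]
pocket 0.066 0.033 [ 0.5472 -0.2836]
pocket 0.066 -0.033 [ 0.5509 -0.3495]
pocket 0 0.033 [ 0.4813 -0.2873]
pocket 0 -0.033 [ 0.485  -0.3532]
pocket -0.066 0.033 [ 0.4154 -0.291 ]
pocket -0.066 -0.033 [ 0.4191 -0.3569]
head [0.50578458 0.31139842 0.057     ] handle end [0.37969003 0.34284036 0.029     ] handle near [0.47841237 0.31942681 0.029     ]
mat [0.50547534 0.2982764  0.001     ] [np.float64(0.14566428041888912), np.float64(0.14850456444274723), np.float64(0.14717441791364305), np.float64(0.14673359327050742)]
nut [0.4150328  0.10787723 0.02      ]
bolt [ 0.41655217 -0.09932491  0.02      ]
```

```bash
cat >> h.py <<'E'
from scipy.spatial.transform import Rotation as Ro
def shares(target,tz_deg=None,p=None):
    """tool-frame shares to reach world target, and turn share so that tool z heads tz_deg (mod 180)"""
    s=robot.state();R=Ro.from_quat(s['tcp_rot']).as_matrix();p=s['position'] if p is None else np.array(p)
    d=R.T@(np.array(target)-p)/.2; z=np.degrees(np.arctan2(R[1,2],R[0,2])); y=np.degrees(np.arctan2(R[1,1],R[0,1]))
    turn=None
    if tz_deg is not None:
        turn=-((tz_deg-z+90)%180-90)/90
    print('d shares',d.round(3),'z head',z.round(2),'y head',y.round(2),'turn',turn,'J6',s['joint_positions'][5].round(3))
E
python3 - <<'E'
from h import *
print(Ro.from_quat(robot.state()['tcp_rot']).as_matrix().round(3))
shares([.5997,.1112,.15],0)
shares([.5997,.1112,.15],90)
E
```

```text
[[-0.001 -0.952  0.306]
 [-0.002  0.306  0.952]
 [-1.     0.    -0.002]]
d shares [ 0.404 -2.685 -1.675] z head 72.19 y head 162.19 turn 0.8021343247101241 J6 1.467
d shares [ 0.404 -2.685 -1.675] z head 72.19 y head 162.19 turn -0.19786567528987592 J6 1.467
```

Call:
{"name": "drive_tool", "arguments": {
  "rows": "-0.22 0.2 -1 -0.62 -0.198;-0.22 0.2 -1 -0.62 -0.198;-0.22 0.2 -1 -0.62 -0.198;-0.22 0.2 -1 -0.62 -0.198;-0.22 0.2 -1 -0.62 -0.198"
}}

```text
t: 0.78
position: [0.3447, 0.4128, 0.1901]
tcp_rot: [-0.499, 0.502, 0.499, 0.5]
wrist_force: [-0.3, -0.5, 1.0]
gripper_width: 0.613
```

Call:
{"name": "drive_tool", "arguments": {
  "rows": "-0.22 0 -0.8 -0.95 0;-0.22 0 -0.8 -0.95 0;-0.22 0 -0.8 -0.95 0;-0.22 0 -0.8 -0.95 0;-0.22 0 -0.8 -0.95 0"
}}

```text
t: 1.4
position: [0.5062, 0.2241, 0.1916]
tcp_rot: [-0.499, 0.501, 0.499, 0.502]
wrist_force: [-0.7, -0.2, -0.9]
gripper_width: 0.614
```

```bash
python3 - <<'E'
from h import *
s=robot.state();print(s['t'],s['position'],s['gripper_width'],s['joint_positions'].round(3));shares([.5997,.1112,.06],90)
E
```

```text
1.4 [0.50623958 0.22414265 0.19155586] 0.6138125662585237 [ 0.3    0.174 -0.241  1.154 -0.     0.305]
d shares [ 0.658 -0.469 -0.563] z head 89.74 y head 179.74 turn -0.002899569674895335 J6 0.305
```

Call:
{"name": "drive_tool", "arguments": {
  "rows": "-0.22 0.2 -0.47 -0.565 0;-0.22 0.2 -0.47 -0.565 0;-0.22 0.2 -0.47 -0.565 0;-0.22 0.2 -0.47 -0.565 0;-0.22 0.2 -0.47 -0.565 0"
}}

```text
t: 2.02
position: [0.5968, 0.1146, 0.1515]
tcp_rot: [-0.5, 0.5, 0.501, 0.499]
wrist_force: [0.5, -0.5, -0.3]
gripper_width: 0.613
```

```bash
python3 - <<'E'
from h import *
s=robot.state();print(s['t'],s['position']);shares([.5997,.1112,.06],90)
c=cam('top');d=cam('side')
p=s['position'];tip=p+[0,0,.008]
a,b=w2pix(c,tip);print('top px tip',a,b,'cap',w2pix(c,[.5997,.1112,.089]));e,f=w2pix(d,tip);print('side',e,f)
A=cv2.resize(c['frame'][170:250,250:350],None,fx=4,fy=4,interpolation=2);B=cv2.resize(d['frame'][110:270,220:370],None,fx=2.6,fy=2.6,interpolation=2)
h=max(A.shape[0],B.shape[0]);pad=lambda i:cv2.copyMakeBorder(i,0,h-i.shape[0],0,0,0)
cv2.imwrite('pics/g1.png',np.hstack([pad(A),pad(B)]))
E
```

```text
2.025 [0.59676804 0.11457671 0.15149369]
d shares [ 0.457 -0.015 -0.017] z head 90.11 y head -179.89 turn 0.0012547098174257106 J6 0.081
top px tip 272.047967416373 193.38863865767462 cap (np.float64(275.49464694417594), np.float64(195.14806180474548))
side 292.6269774054439 144.79984256091495
```

View pics/g1.png

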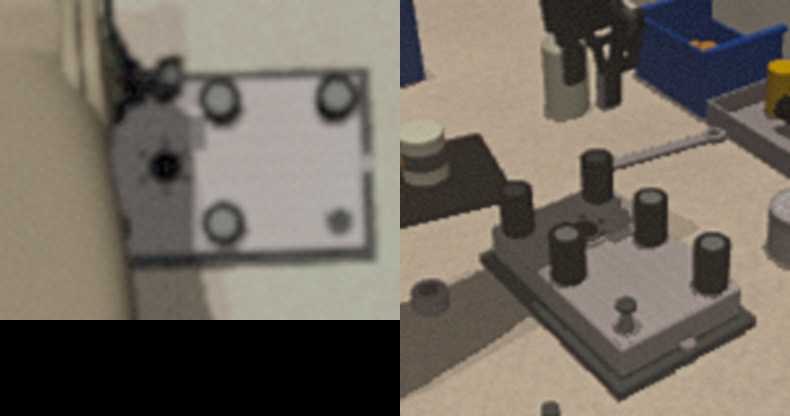

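Call:
{"name": "drive_tool", "arguments": {
  "rows": "-0.22 0.1 0 0 0;-0.22 0.1 0 0 0;-0.22 0.1 0 0 0;-0.22 0.1 0 0 0;-0.22 0.1 0 0 0"
}}

```text
t: 2.75
position: [0.5981, 0.113, 0.132]
tcp_rot: [0.5, -0.5, -0.5, -0.5]
wrist_force: [-0.5, -0.0, -0.4]
gripper_width: 0.612
```

```bash
python3 - <<'E'
from h import *
s=robot.state();print(s['t'],s['position'],s['dq'].round(3));shares([.5997,.1112,.06],90)
d=cam('side')
for p,q in zip([[.5098,.1087],[.5997,.1112],[.6021,.0262],[.5121,.0237],[.6045,-.0587]],[(516,188),(598,157),(651,195),(568,233),(712,243)]):
    u,v=220+(q[0]-400)/2.6,110+q[1]/2.6; print(p,pix2w(d,u,v,.089)[:2].round(4))
E
```

```text
2.75 [0.59812264 0.11296291 0.13200735] [-0.003  0.004 -0.002 -0.001 -0.001  0.001]
d shares [ 0.36  -0.007 -0.009] z head 90.01 y head -179.99 turn 0.00016464541770931066 J6 0.08
[0.5098, 0.1087] [0.512  0.1103]
[0.5997, 0.1112] [0.601  0.1103]
[0.6021, 0.0262] [0.6041 0.029 ]
[0.5121, 0.0237] [0.5136 0.0245]
[0.6045, -0.0587] [ 0.6034 -0.0585]
```

Call:
{"name": "drive_tool", "arguments": {
  "rows": "-0.22 0.1 -0.012 -0.007 0;-0.22 0.2 -0.012 -0.007 0;-0.22 0.3 -0.012 -0.007 0;-0.22 0.36 -0.012 -0.007 0;-0.22 0.36 -0.012 -0.007 0"
}}

```text
t: 3.42
position: [0.5993, 0.1114, 0.0584]
tcp_rot: [-0.5, 0.501, 0.5, 0.499]
wrist_force: [-0.3, -0.4, 0.1]
gripper_width: 0.609
```

Call:
{"name": "drive_tool", "arguments": {
  "rows": "1 0 0 0 0;1 0 0 0 0;1 0 0 0 0;1 0 0 0 0;1 0 0 0 0"
}}

```text
t: 4.05
position: [0.6012, 0.1116, 0.0605]
tcp_rot: [0.501, -0.499, -0.5, -0.501]
wrist_force: [0.1, 0.2, 5.9]
gripper_width: 0.355
```

Call:
{"name": "drive_tool", "arguments": {
  "rows": "1 -0.1 0 0 0;1 -0.2 0 0 0;1 -0.3 0 0 0;1 -0.4 0 0 0;1 -0.4 0 0 0"
}}

```text
t: 4.68
position: [0.6012, 0.1116, 0.1406]
tcp_rot: [0.501, -0.499, -0.499, -0.501]
wrist_force: [0.4, -0.3, -1.4]
gripper_width: 0.354
```

```bash
python3 - <<'E'
from h import *
s=robot.state();print(s['t'],s['position']);shares([.5509,-.3495,.14],90)
d=cam('side')
cv2.imwrite('pics/g2.png',cv2.resize(d['frame'][90:270,200:370],None,fx=3,fy=3,interpolation=2))
E
```

```text
4.675 [0.6011829  0.11160423 0.14057695]
d shares [ 2.000e-03  2.520e-01 -2.305e+00] z head 90.01 y head -179.99 turn 0.00015824853542262138 J6 0.078
```

View pics/g2.png

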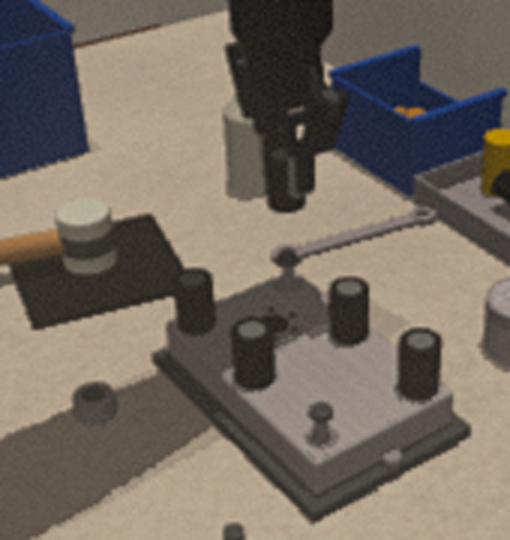

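Call:
{"name": "drive_tool", "arguments": {
  "rows": "1 0 0.1 -1 0;1 0 0.1 -1 0;1 0 0.1 -1 0;1 0 0.1 -1 0;1 0 0.1 -1 0"
}}

```text
t: 5.35
position: [0.5792, -0.0888, 0.1381]
tcp_rot: [-0.499, 0.501, 0.5, 0.5]
wrist_force: [0.1, -0.3, -0.8]
gripper_width: 0.356
```

Call:
{"name": "drive_tool", "arguments": {
  "rows": "1 0 0.1 -1 0;1 0 0.1 -1 0;1 0 0.1 -1 0;1 0 0.1 -1 0;1 0 0.1 -1 0"
}}

```text
t: 5.98
position: [0.5604, -0.2874, 0.1387]
tcp_rot: [-0.5, 0.5, 0.501, 0.5]
wrist_force: [0.3, 0.0, -0.5]
gripper_width: 0.358
```

Call:
{"name": "drive_tool", "arguments": {
  "rows": "1 0 0.052 -0.305 0;1 0.1 0.052 -0.305 0;1 0.3 0.052 -0.305 0;1 0.3 0.052 -0.305 0;1 0.3 0.052 -0.305 0"
}}

```text
t: 6.6
position: [0.5506, -0.3479, 0.0801]
tcp_rot: [0.501, -0.499, -0.501, -0.5]
wrist_force: [0.8, 0.1, 0.8]
gripper_width: 0.354
```

```bash
python3 - <<'E'
from h import *
s=robot.state();print(s['t'],s['position']);shares([.5509,-.3495,.0245],90)
p=s['position']
d=cam('side');c=cam('top')
print('cap bottom ctr now px side',w2pix(d,p+[0,0,-.0155]),'pocket floor',w2pix(d,[.5509,-.3495,.008]))
A=cv2.resize(d['frame'][230:400,290:470],None,fx=3,fy=3,interpolation=2)
cv2.imwrite('pics/g3.png',A)
E
```

```text
6.6 [ 0.55064436 -0.34793983  0.08007577]
d shares [ 0.278 -0.001 -0.008] z head 90.14 y head -179.86 turn 0.0015441876074196632 J6 -0.665
cap bottom ctr now px side (np.float64(425.76343214825187), np.float64(313.31183431984016)) pocket floor (np.float64(420.928623235381), np.float64(334.2680908468419))
```

View pics/g3.png

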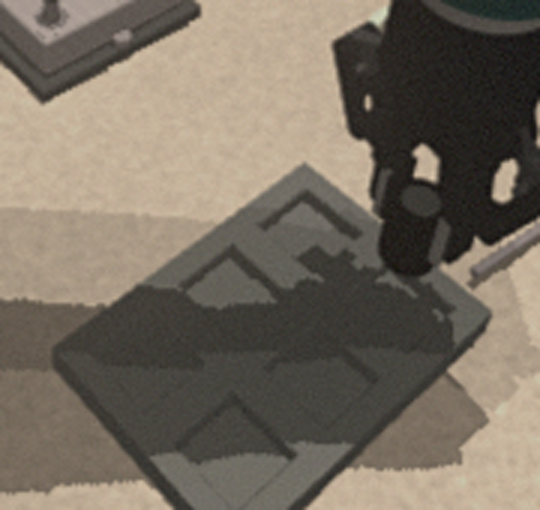

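```bash
python3 - <<'E'
from h import *
d=cam('side')
for q in [(305,165),(490,315),(55,355)]: print(pix2w(d,290+q[0]/3,230+q[1]/3,.02)[:2].round(4))
E
```

```text
[ 0.5799 -0.2489]
[ 0.5862 -0.3867]
[ 0.3746 -0.2632]
```

Call:
{"name": "drive_tool", "arguments": {
  "rows": "1 0.1 0.002 -0.01 0;1 0.18 0.002 -0.01 0;1 0.25 0.002 -0.01 0;1 0.278 0.002 -0.01 0;1 0.278 0.002 -0.01 0"
}}

```text
t: 7.38
position: [0.5489, -0.3513, 0.0235]
tcp_rot: [-0.5, 0.5, 0.5, 0.5]
wrist_force: [-0.1, 0.2, 0.8]
gripper_width: 0.356
```

Call:
{"name": "drive_tool", "arguments": {
  "rows": "-0.22 0 0 0 0;-0.22 0 0 0 0;-0.22 0 0 0 0;-0.22 0 0 0 0;-0.22 0 0 0 0"
}}

```text
t: 8.0
position: [0.5494, -0.3515, 0.0237]
tcp_rot: [-0.5, 0.5, 0.5, 0.5]
wrist_force: [-0.4, 0.4, -0.2]
gripper_width: 0.61
```

Call:
{"name": "drive_tool", "arguments": {
  "rows": "-0.22 -0.1 0 0 0;-0.22 -0.3 0 0 0;-0.22 -0.58 0 0 0;-0.22 -0.58 0 0 0;-0.22 -0.58 0 0 0"
}}

```text
t: 8.62
position: [0.5498, -0.3518, 0.1412]
tcp_rot: [0.501, -0.5, -0.499, -0.5]
wrist_force: [-0.1, 0.6, -0.3]
gripper_width: 0.611
```

```bash
python3 - <<'E'
from h import *
s=robot.state();print(s['t'],s['position']);shares([.6028,.0267,.14],90)
d=cam('side')
cv2.imwrite('pics/g4.png',cv2.resize(d['frame'][230:400,290:470],None,fx=3,fy=3,interpolation=2))
E
```

```text
8.625 [ 0.5497818  -0.35180542  0.14122651]
d shares [ 0.004 -0.266  1.892] z head 90.01 y head -179.99 turn 0.00014409306984646263 J6 -0.668
```

View pics/g4.png

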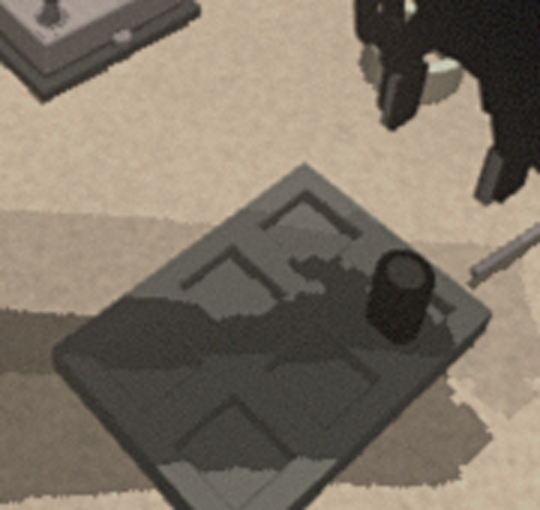

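Call:
{"name": "drive_tool", "arguments": {
  "rows": "-0.22 0 -0.133 0.946 0;-0.22 0 -0.133 0.946 0;-0.22 0 -0.133 0.946 0;-0.22 0 -0.133 0.946 0;-0.22 0 -0.133 0.946 0"
}}

```text
t: 9.3
position: [0.5752, -0.1619, 0.1386]
tcp_rot: [-0.5, 0.5, 0.501, 0.499]
wrist_force: [0.3, -0.3, -0.7]
gripper_width: 0.611
```

Call:
{"name": "drive_tool", "arguments": {
  "rows": "-0.22 0 -0.133 0.946 0;-0.22 0 -0.133 0.946 0;-0.22 0 -0.133 0.946 0;-0.22 0 -0.133 0.946 0;-0.22 0 -0.133 0.946 0"
}}

```text
t: 9.93
position: [0.6026, 0.0256, 0.1392]
tcp_rot: [-0.5, 0.501, 0.5, 0.5]
wrist_force: [0.8, -0.1, -0.0]
gripper_width: 0.611
```

Call:
{"name": "drive_tool", "arguments": {
  "rows": "-0.22 0 0 0 0;-0.22 0.1 0 0 0;-0.22 0.25 0 0 0;-0.22 0.406 0 0 0;-0.22 0.406 0 0 0"
}}

```text
t: 10.55
position: [0.5996, 0.0253, 0.0558]
tcp_rot: [-0.498, 0.502, 0.501, 0.499]
wrist_force: [-0.0, 0.1, 0.6]
gripper_width: 0.607
```

Call:
{"name": "drive_tool", "arguments": {
  "rows": "1 0 0 0 0;1 0 0 0 0;1 0 0 0 0;1 0 0 0 0;1 0 0 0 0"
}}

```text
t: 11.18
position: [0.6038, 0.0267, 0.0599]
tcp_rot: [0.501, -0.499, -0.499, -0.5]
wrist_force: [-0.2, -0.9, 5.8]
gripper_width: 0.356
```

Call:
{"name": "drive_tool", "arguments": {
  "rows": "1 -0.1 0 0 0;1 -0.2 0 0 0;1 -0.3 0 0 0;1 -0.4 0 0 0;1 -0.4 0 0 0"
}}

```text
t: 11.8
position: [0.6038, 0.027, 0.14]
tcp_rot: [0.501, -0.499, -0.499, -0.501]
wrist_force: [0.7, 0.1, -0.6]
gripper_width: 0.358
```

Call:
{"name": "drive_tool", "arguments": {
  "rows": "1 0 0.3 -0.954 0;1 0 0.3 -0.954 0;1 0 0.3 -0.954 0;1 0 0.3 -0.954 0;1 0 0.3 -0.954 0"
}}

```text
t: 12.42
position: [0.5418, -0.164, 0.1375]
tcp_rot: [-0.499, 0.5, 0.5, 0.5]
wrist_force: [-0.5, 0.5, -0.6]
gripper_width: 0.361
```

Call:
{"name": "drive_tool", "arguments": {
  "rows": "1 0 0.299 -0.953 0;1 0 0.299 -0.953 0;1 0 0.299 -0.953 0;1 0 0.299 -0.953 0;1 0 0.299 -0.953 0"
}}

```text
t: 13.05
position: [0.4833, -0.3535, 0.1379]
tcp_rot: [-0.5, 0.5, 0.501, 0.5]
wrist_force: [-0.0, 0.2, -0.4]
gripper_width: 0.358
```

Call:
{"name": "drive_tool", "arguments": {
  "rows": "1 0 0 0 0;1 0.1 0 0 0;1 0.25 0 0 0;1 0.4 0 0 0;1 0.4 0 0 0"
}}

```text
t: 13.68
position: [0.4813, -0.3507, 0.0559]
tcp_rot: [-0.498, 0.499, 0.503, 0.499]
wrist_force: [-0.1, -0.3, 0.0]
gripper_width: 0.358
```

Call:
{"name": "drive_tool", "arguments": {
  "rows": "1 0.06 0 0 0;1 0.12 0 0 0;1 0.181 0 0 0;1 0.181 0 0 0;1 0.181 0 0 0"
}}

```text
t: 14.3
position: [0.4827, -0.3546, 0.0221]
tcp_rot: [-0.5, 0.5, 0.5, 0.5]
wrist_force: [-0.6, -0.5, -0.5]
gripper_width: 0.356
```

Call:
{"name": "drive_tool", "arguments": {
  "rows": "-0.22 0 0 0 0;-0.22 0 0 0 0;-0.22 0 0 0 0;-0.22 -0.1 0 0 0;-0.22 -0.2 0 0 0"
}}

```text
t: 14.92
position: [0.4825, -0.3543, 0.0624]
tcp_rot: [-0.5, 0.5, 0.5, 0.5]
wrist_force: [-0.5, -0.6, 0.5]
gripper_width: 0.613
```

Call:
{"name": "drive_tool", "arguments": {
  "rows": "-0.22 -0.2 0 0 0;-0.22 -0.381 0 0 0;-0.22 -0.381 0 0 0;-0.22 -0.381 0 0 0;-0.22 -0.381 0 0 0"
}}

```text
t: 15.55
position: [0.4818, -0.3536, 0.1369]
tcp_rot: [-0.499, 0.5, 0.501, 0.5]
wrist_force: [-0.0, -0.2, 0.1]
gripper_width: 0.611
```

Call:
{"name": "drive_tool", "arguments": {
  "rows": "-0.22 0 -0.303 0.741 0;-0.22 0 -0.303 0.741 0;-0.22 0 -0.303 0.741 0;-0.22 0 -0.303 0.741 0;-0.22 0 -0.303 0.741 0"
}}

```text
t: 16.18
position: [0.5428, -0.2063, 0.1375]
tcp_rot: [-0.5, 0.5, 0.501, 0.5]
wrist_force: [0.5, 0.0, 0.3]
gripper_width: 0.61
```

Call:
{"name": "drive_tool", "arguments": {
  "rows": "-0.22 0 -0.303 0.741 0;-0.22 0 -0.303 0.741 0;-0.22 0 -0.303 0.741 0;-0.22 0 -0.303 0.741 0;-0.22 0 -0.303 0.741 0"
}}

```text
t: 16.8
position: [0.6035, -0.0595, 0.1381]
tcp_rot: [-0.5, 0.501, 0.5, 0.5]
wrist_force: [0.1, 0.3, -0.1]
gripper_width: 0.617
```

Call:
{"name": "drive_tool", "arguments": {
  "rows": "-0.22 0 0 0 0;-0.22 0.1 0 0 0;-0.22 0.25 0 0 0;-0.22 0.4 0 0 0;-0.22 0.4 0 0 0"
}}

```text
t: 17.42
position: [0.6008, -0.0588, 0.0559]
tcp_rot: [-0.498, 0.502, 0.501, 0.499]
wrist_force: [-0.7, 0.2, -0.7]
gripper_width: 0.609
```

Call:
{"name": "drive_tool", "arguments": {
  "rows": "1 0 0 0 0;1 0 0 0 0;1 0 0 0 0;1 0 0 0 0;1 0 0 0 0"
}}

```text
t: 18.05
position: [0.6052, -0.0585, 0.06]
tcp_rot: [0.501, -0.5, -0.499, -0.5]
wrist_force: [-0.5, -0.9, 5.8]
gripper_width: 0.357
```

Call:
{"name": "drive_tool", "arguments": {
  "rows": "1 -0.1 0 0 0;1 -0.2 0 0 0;1 -0.3 0 0 0;1 -0.4 0 0 0;1 -0.4 0 0 0"
}}

```text
t: 18.68
position: [0.6053, -0.0582, 0.1401]
tcp_rot: [0.501, -0.499, -0.499, -0.501]
wrist_force: [0.4, -0.0, -0.4]
gripper_width: 0.363
```

Call:
{"name": "drive_tool", "arguments": {
  "rows": "1 0 0.468 -0.75 0;1 0 0.468 -0.75 0;1 0 0.468 -0.75 0;1 0 0.468 -0.75 0;1 0 0.468 -0.75 0"
}}

```text
t: 19.3
position: [0.51, -0.2076, 0.1376]
tcp_rot: [-0.499, 0.5, 0.501, 0.5]
wrist_force: [-0.3, -0.7, -0.8]
gripper_width: 0.362
```

Call:
{"name": "drive_tool", "arguments": {
  "rows": "1 0 0.468 -0.751 0;1 0 0.468 -0.751 0;1 0 0.468 -0.751 0;1 0 0.468 -0.751 0;1 0 0.468 -0.751 0"
}}

```text
t: 19.92
position: [0.4175, -0.3572, 0.1381]
tcp_rot: [-0.5, 0.499, 0.501, 0.5]
wrist_force: [0.3, 0.1, -0.2]
gripper_width: 0.358
```

Call:
{"name": "drive_tool", "arguments": {
  "rows": "1 0 0 0 0;1 0.1 0 0 0;1 0.25 0 0 0;1 0.4 0 0 0;1 0.4 0 0 0"
}}

```text
t: 20.55
position: [0.4157, -0.3551, 0.0561]
tcp_rot: [-0.498, 0.499, 0.503, 0.5]
wrist_force: [0.1, -0.2, 0.3]
gripper_width: 0.355
```

Call:
{"name": "drive_tool", "arguments": {
  "rows": "1 0.06 0 0 0;1 0.12 0 0 0;1 0.181 0 0 0;1 0.181 0 0 0;1 0.181 0 0 0"
}}

```text
t: 21.18
position: [0.4167, -0.3584, 0.0221]
tcp_rot: [-0.5, 0.5, 0.5, 0.5]
wrist_force: [1.0, 0.3, -0.8]
gripper_width: 0.357
```

Call:
{"name": "drive_tool", "arguments": {
  "rows": "-0.22 0 0 0 0;-0.22 0 0 0 0;-0.22 0 0 0 0;-0.22 -0.1 0 0 0;-0.22 -0.2 0 0 0"
}}

```text
t: 21.8
position: [0.4165, -0.358, 0.0624]
tcp_rot: [-0.5, 0.5, 0.5, 0.5]
wrist_force: [-0.0, 0.9, 0.6]
gripper_width: 0.611
```

Call:
{"name": "drive_tool", "arguments": {
  "rows": "-0.22 -0.2 0 0 0;-0.22 -0.381 0 0 0;-0.22 -0.381 0 0 0;-0.22 -0.381 0 0 0;-0.22 -0.381 0 0 0"
}}

```text
t: 22.42
position: [0.4159, -0.3574, 0.1369]
tcp_rot: [-0.499, 0.5, 0.501, 0.5]
wrist_force: [-0.2, 0.1, 0.2]
gripper_width: 0.608
```

Call:
{"name": "drive_tool", "arguments": {
  "rows": "-0.22 0 -0.237 0.957 0;-0.22 0 -0.237 0.957 0;-0.22 0 -0.237 0.957 0;-0.22 0 -0.237 0.957 0;-0.22 0 -0.237 0.957 0"
}}

```text
t: 23.05
position: [0.4638, -0.1665, 0.1377]
tcp_rot: [-0.5, 0.5, 0.501, 0.499]
wrist_force: [-0.3, -0.7, -0.6]
gripper_width: 0.609
```

Call:
{"name": "drive_tool", "arguments": {
  "rows": "-0.22 0 -0.237 0.956 0;-0.22 0 -0.237 0.956 0;-0.22 0 -0.237 0.956 0;-0.22 0 -0.237 0.956 0;-0.22 0 -0.237 0.956 0"
}}

```text
t: 23.68
position: [0.5117, 0.0232, 0.1382]
tcp_rot: [-0.5, 0.5, 0.5, 0.5]
wrist_force: [0.2, -0.3, -0.7]
gripper_width: 0.611
```

Call:
{"name": "drive_tool", "arguments": {
  "rows": "-0.22 0 0 0 0;-0.22 0.1 0 0 0;-0.22 0.25 0 0 0;-0.22 0.4 0 0 0;-0.22 0.4 0 0 0"
}}

```text
t: 24.3
position: [0.5087, 0.0228, 0.0563]
tcp_rot: [-0.498, 0.502, 0.501, 0.499]
wrist_force: [-1.0, -0.8, 0.4]
gripper_width: 0.61
```

Call:
{"name": "drive_tool", "arguments": {
  "rows": "1 0 0 0 0;1 0 0 0 0;1 0 0 0 0;1 0 0 0 0;1 0 0 0 0"
}}

```text
t: 24.92
position: [0.5128, 0.024, 0.0598]
tcp_rot: [0.501, -0.5, -0.499, -0.5]
wrist_force: [0.3, -1.9, 5.6]
gripper_width: 0.357
```

Call:
{"name": "drive_tool", "arguments": {
  "rows": "1 -0.1 0 0 0;1 -0.2 0 0 0;1 -0.3 0 0 0;1 -0.4 0 0 0;1 -0.4 0 0 0"
}}

```text
t: 25.55
position: [0.5129, 0.0244, 0.1399]
tcp_rot: [0.501, -0.499, -0.499, -0.501]
wrist_force: [-0.4, 0.3, 0.0]
gripper_width: 0.359
```

Call:
{"name": "drive_tool", "arguments": {
  "rows": "1 0 -0.083 -0.774 0;1 0 -0.083 -0.774 0;1 0 -0.083 -0.774 0;1 0 -0.083 -0.774 0;1 0 -0.083 -0.774 0"
}}

```text
t: 26.18
position: [0.5272, -0.1297, 0.1374]
tcp_rot: [-0.499, 0.5, 0.501, 0.5]
wrist_force: [0.6, 1.0, -0.2]
gripper_width: 0.357
```

Call:
{"name": "drive_tool", "arguments": {
  "rows": "1 0 -0.083 -0.774 0;1 0 -0.083 -0.774 0;1 0 -0.083 -0.774 0;1 0 -0.083 -0.774 0;1 0 -0.083 -0.774 0"
}}

```text
t: 26.8
position: [0.5444, -0.2833, 0.1379]
tcp_rot: [-0.5, 0.499, 0.501, 0.5]
wrist_force: [-0.6, 1.1, -1.2]
gripper_width: 0.353
```

Call:
{"name": "drive_tool", "arguments": {
  "rows": "1 0 0 0 0;1 0.1 0 0 0;1 0.25 0 0 0;1 0.4 0 0 0;1 0.4 0 0 0"
}}

```text
t: 27.42
position: [0.5424, -0.2825, 0.056]
tcp_rot: [-0.498, 0.5, 0.503, 0.499]
wrist_force: [-0.1, 0.1, -0.9]
gripper_width: 0.359
```

Call:
{"name": "drive_tool", "arguments": {
  "rows": "1 0.06 0 0 0;1 0.12 0 0 0;1 0.181 0 0 0;1 0.181 0 0 0;1 0.181 0 0 0"
}}

```text
t: 28.05
position: [0.5447, -0.2854, 0.0221]
tcp_rot: [-0.5, 0.5, 0.5, 0.5]
wrist_force: [-0.7, 0.2, 0.2]
gripper_width: 0.357
```

Call:
{"name": "drive_tool", "arguments": {
  "rows": "-0.22 0 0 0 0;-0.22 0 0 0 0;-0.22 0 0 0 0;-0.22 -0.1 0 0 0;-0.22 -0.2 0 0 0"
}}

```text
t: 28.68
position: [0.5445, -0.2851, 0.0624]
tcp_rot: [-0.5, 0.5, 0.5, 0.5]
wrist_force: [-0.6, -0.7, -0.5]
gripper_width: 0.613
```

Call:
{"name": "drive_tool", "arguments": {
  "rows": "-0.22 -0.2 0 0 0;-0.22 -0.381 0 0 0;-0.22 -0.381 0 0 0;-0.22 -0.381 0 0 0;-0.22 -0.381 0 0 0"
}}

```text
t: 29.3
position: [0.5437, -0.2846, 0.1368]
tcp_rot: [-0.499, 0.5, 0.501, 0.5]
wrist_force: [0.4, 1.1, -0.5]
gripper_width: 0.609
```

Call:
{"name": "drive_tool", "arguments": {
  "rows": "-0.22 0 0.089 0.986 0;-0.22 0 0.089 0.986 0;-0.22 0 0.089 0.986 0;-0.22 0 0.089 0.986 0;-0.22 0 0.089 0.986 0"
}}

```text
t: 29.92
position: [0.5264, -0.0875, 0.1377]
tcp_rot: [-0.5, 0.5, 0.501, 0.499]
wrist_force: [-0.7, -0.9, -0.6]
gripper_width: 0.611
```

Call:
{"name": "drive_tool", "arguments": {
  "rows": "-0.22 0 0.089 0.986 0;-0.22 0 0.089 0.986 0;-0.22 0 0.089 0.986 0;-0.22 0 0.089 0.986 0;-0.22 0 0.089 0.986 0"
}}

```text
t: 30.55
position: [0.5098, 0.1082, 0.1383]
tcp_rot: [0.5, -0.5, -0.5, -0.5]
wrist_force: [0.3, 0.9, -0.3]
gripper_width: 0.607
```

Call:
{"name": "drive_tool", "arguments": {
  "rows": "-0.22 0 0 0 0;-0.22 0.1 0 0 0;-0.22 0.25 0 0 0;-0.22 0.4 0 0 0;-0.22 0.4 0 0 0"
}}

```text
t: 31.18
position: [0.5069, 0.1072, 0.0563]
tcp_rot: [-0.498, 0.502, 0.501, 0.499]
wrist_force: [-0.7, -0.7, 0.4]
gripper_width: 0.611
```

Call:
{"name": "drive_tool", "arguments": {
  "rows": "1 0 0 0 0;1 0 0 0 0;1 0 0 0 0;1 0 0 0 0;1 0 0 0 0"
}}

```text
t: 31.8
position: [0.5105, 0.109, 0.0598]
tcp_rot: [0.501, -0.499, -0.499, -0.501]
wrist_force: [-0.0, -1.1, 6.8]
gripper_width: 0.351
```

Call:
{"name": "drive_tool", "arguments": {
  "rows": "1 -0.1 0 0 0;1 -0.2 0 0 0;1 -0.3 0 0 0;1 -0.4 0 0 0;1 -0.4 0 0 0"
}}

```text
t: 32.42
position: [0.5103, 0.1094, 0.1399]
tcp_rot: [0.501, -0.499, -0.499, -0.501]
wrist_force: [-0.3, -0.5, -1.1]
gripper_width: 0.355
```

Call:
{"name": "drive_tool", "arguments": {
  "rows": "1 0 0.075 -0.995 0;1 0 0.075 -0.995 0;1 0 0.075 -0.995 0;1 0 0.075 -0.995 0;1 0 0.075 -0.995 0"
}}

```text
t: 33.05
position: [0.4934, -0.09, 0.1375]
tcp_rot: [-0.499, 0.5, 0.5, 0.5]
wrist_force: [0.6, 0.6, -0.3]
gripper_width: 0.353
```

Call:
{"name": "drive_tool", "arguments": {
  "rows": "1 0 0.075 -0.995 0;1 0 0.075 -0.995 0;1 0 0.075 -0.995 0;1 0 0.075 -0.995 0;1 0 0.075 -0.995 0"
}}

```text
t: 33.67
position: [0.4794, -0.2877, 0.1379]
tcp_rot: [-0.5, 0.5, 0.501, 0.5]
wrist_force: [0.3, 0.7, 0.1]
gripper_width: 0.352
```

Call:
{"name": "drive_tool", "arguments": {
  "rows": "1 0 0 0 0;1 0.1 0 0 0;1 0.25 0 0 0;1 0.4 0 0 0;1 0.4 0 0 0"
}}

```text
t: 34.3
position: [0.4771, -0.2853, 0.0561]
tcp_rot: [-0.498, 0.5, 0.503, 0.499]
wrist_force: [-0.2, 0.5, -0.7]
gripper_width: 0.353
```

Call:
{"name": "drive_tool", "arguments": {
  "rows": "1 0.06 0 0 0;1 0.12 0 0 0;1 0.181 0 0 0;1 0.181 0 0 0;1 0.181 0 0 0"
}}

```text
t: 34.92
position: [0.4798, -0.2897, 0.0226]
tcp_rot: [0.501, -0.5, -0.499, -0.5]
wrist_force: [-0.1, -1.0, 3.0]
gripper_width: 0.354
```

Call:
{"name": "drive_tool", "arguments": {
  "rows": "-0.22 0 0 0 0;-0.22 0 0 0 0;-0.22 0 0 0 0;-0.22 -0.1 0 0 0;-0.22 -0.2 0 0 0"
}}

```text
t: 35.55
position: [0.4787, -0.2885, 0.0622]
tcp_rot: [-0.5, 0.5, 0.501, 0.5]
wrist_force: [-0.0, -0.4, 0.4]
gripper_width: 0.609
```

Call:
{"name": "drive_tool", "arguments": {
  "rows": "-0.22 -0.2 0 0 0;-0.22 -0.381 0 0 0;-0.22 -0.381 0 0 0;-0.6 -0.6 0 0 0;-1 -0.6 0 0 0"
}}

```text
t: 36.17
position: [0.4809, -0.2902, 0.1848]
tcp_rot: [0.502, -0.5, -0.498, -0.5]
wrist_force: [0.8, 0.4, -0.5]
gripper_width: 0.977
```

```bash
python3 - <<'E'
from h import *
s=robot.state();print(s['t'],s['position'])
d=cam('side');c=cam('top')
A=cv2.resize(d['frame'][120:400,180:470],None,fx=2,fy=2,interpolation=2)
B=cv2.resize(c['frame'][195:285,180:255],None,fx=2.9,fy=2.9,interpolation=2)
h=A.shape[0];B=cv2.copyMakeBorder(B,0,h-B.shape[0],0,0,0)
cv2.imwrite('pics/g5.png',np.hstack([A,B]));cv2.imwrite('pics/top5.png',c['frame'])
E
```

```text
36.175 [ 0.48090044 -0.29019779  0.18477941]
```

View pics/g5.png

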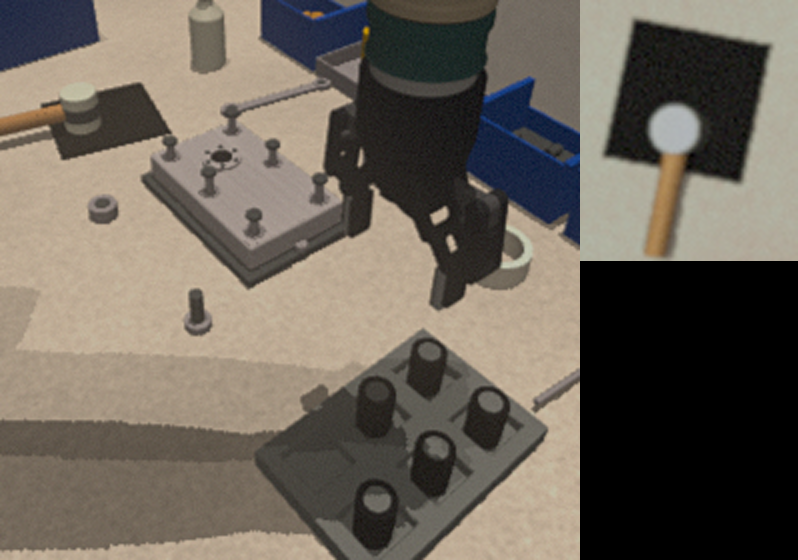

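Five caps stand in pockets and all six pins are bare. The mallet has been knocked toward the mat's front edge: head at crop (94,130), handle end at (77,252).

```bash
python3 - <<'E'
from h import *
c=cam('top')
f=c['frame'];
P=lambda x,y,z:pix2w(c,(x+.5)/2.9-.5+180,(y+.5)/2.9-.5+195,z)
# white disc centroid by thresholding near head
roi=f[225:255,200:225].astype(int);m=(roi.min(2)>150)&(roi[...,0]-roi[...,2]>-8)
ys,xs=np.nonzero(m);print('disc px',xs.mean()+200,ys.mean()+225,m.sum())
h=P(94,130,.057);e=P(77,252,.029);print('head',h,pix2w(c,xs.mean()+200,ys.mean()+225,.057),'end',e,np.linalg.norm((h-e)[:2]),'handle heading',np.degrees(np.arctan2(*(e-h)[[1,0]])))
d=cam('side')
print('side head top',pix2w(d,180+78/2,120+93/2,.057))
shares([h[0],h[1],.18],90)
E
```

```text
disc px 212.05699481865284 239.12953367875647 193
head [0.47320096 0.29957222 0.057     ] [0.47428568 0.29967658 0.057     ] end [0.34920797 0.32108209 0.029     ] 0.12584488487379084 handle heading 170.15847202497758
side head top [0.47246683 0.29167534 0.057     ]
d shares [0.008 0.024 2.938] z head 90.01 y head -179.99 turn 0.00015174224809236925 J6 -0.658
```

Call:
{"name": "drive_tool", "arguments": {
  "rows": "-1 0 0.012 0.977 0;-1 0 0.012 0.977 0;-1 0 0.012 0.977 0;-1 0 0.012 0.977 0;-1 0 0.012 0.977 0"
}}

```text
t: 37.0
position: [0.4761, -0.0929, 0.1812]
tcp_rot: [-0.5, 0.5, 0.501, 0.499]
wrist_force: [0.3, 0.6, -0.3]
gripper_width: 1.001
```

Call:
{"name": "drive_tool", "arguments": {
  "rows": "-1 0 0.012 0.977 0;-1 0 0.012 0.977 0;-1 0 0.012 0.977 0;-1 0 0.012 0.977 0;-1 0 0.012 0.977 0"
}}

```text
t: 37.62
position: [0.4747, 0.101, 0.1819]
tcp_rot: [-0.5, 0.5, 0.5, 0.5]
wrist_force: [-0.2, -0.5, -1.0]
gripper_width: 0.998
```

Call:
{"name": "drive_tool", "arguments": {
  "rows": "-1 0 0.011 0.977 0;-1 0 0.011 0.977 0;-1 0 0.011 0.977 0;-1 0 0.011 0.977 0;-1 0 0.011 0.977 0"
}}

```text
t: 38.25
position: [0.4728, 0.2957, 0.1819]
tcp_rot: [-0.5, 0.501, 0.499, 0.5]
wrist_force: [0.4, -0.2, 0.2]
gripper_width: 1.005
```

Call:
{"name": "drive_tool", "arguments": {
  "rows": "-1 0.2 0 0 0;-1 0.4 0 0 0;-1 0.4 0 0 0;-1 0.4 0 0 0;-1 0.4 0 0 0"
}}

```text
t: 38.88
position: [0.4739, 0.2974, 0.1045]
tcp_rot: [-0.5, 0.499, 0.499, 0.501]
wrist_force: [0.9, 0.0, 0.2]
gripper_width: 1.001
```

```bash
python3 - <<'E'
from h import *
s=robot.state();print(s['t'],s['position']);shares([.4735,.297,.022],90)
d=cam('side');
cv2.imwrite('pics/g6.png',cv2.resize(d['frame'][80:230,150:320],None,fx=4,fy=4,interpolation=2))
E
```

```text
38.875 [0.47394248 0.29735194 0.10451374]
d shares [ 0.413  0.004 -0.002] z head 89.95 y head 179.95 turn -0.0005046484242849184 J6 0.446
```

View pics/g6.png

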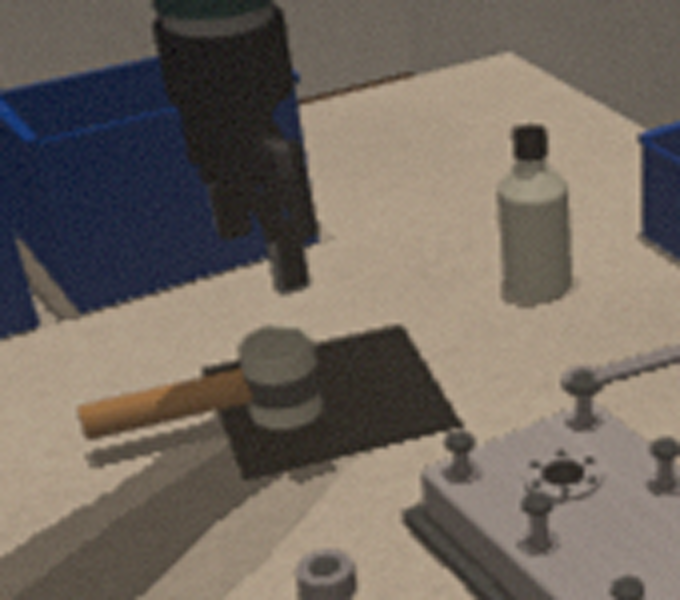

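Call:
{"name": "drive_tool", "arguments": {
  "rows": "-1 0.1 0.002 -0.006 0;-1 0.2 0.002 -0.006 0;-1 0.3 0.002 -0.006 0;-1 0.413 0.002 -0.006 0;-1 0.413 0.002 -0.006 0"
}}

```text
t: 39.55
position: [0.4708, 0.2957, 0.0192]
tcp_rot: [-0.5, 0.501, 0.5, 0.499]
wrist_force: [0.2, 0.6, 0.1]
gripper_width: 1.001
```

Call:
{"name": "drive_tool", "arguments": {
  "rows": "1 0 0 0 0;1 0 0 0 0;1 0 0 0 0;1 0 0 0 0;1 0 0 0 0"
}}

```text
t: 40.17
position: [0.4737, 0.2976, 0.0219]
tcp_rot: [-0.5, 0.498, 0.5, 0.502]
wrist_force: [0.5, 2.2, 6.0]
gripper_width: 0.569
```

Call:
{"name": "drive_tool", "arguments": {
  "rows": "1 0 0 0 0;1 -0.1 0 0 0;1 -0.3 0 0 0;1 -0.5 0 0 0;1 -0.5 0 0 0"
}}

```text
t: 40.8
position: [0.4743, 0.2971, 0.1229]
tcp_rot: [-0.501, 0.498, 0.499, 0.502]
wrist_force: [0.9, -0.2, -3.7]
gripper_width: 0.567
```

```bash
python3 - <<'E'
from h import *
s=robot.state();print(s['t'],s['position']);
for z in (.11,):shares([.5145+.0007,-.0612+.0005,z+.03],90)
c=cam('top');d=cam('side')
A=cv2.resize(d['frame'][80:230,150:290],None,fx=3,fy=3,interpolation=2)
B=cv2.resize(c['frame'][185:285,170:260],None,fx=4,fy=4,interpolation=2)
h=max(A.shape[0],B.shape[0]);pad=lambda i:cv2.copyMakeBorder(i,0,h-i.shape[0],0,0,0)
cv2.imwrite('pics/g7.png',np.hstack([pad(A),pad(B)]))
E
```

```text
40.8 [0.47426096 0.29711948 0.12288945]
d shares [-0.089 -0.205 -1.789] z head 90.01 y head -179.99 turn 0.0001614063163267411 J6 0.444
```

View pics/g7.png

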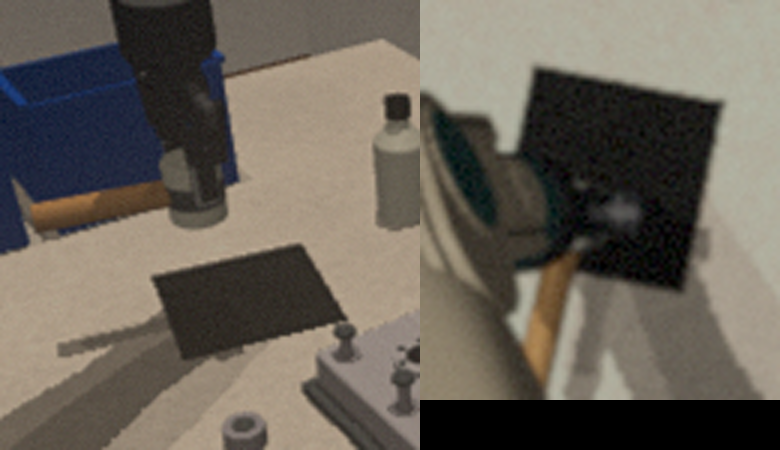

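Call:
{"name": "drive_tool", "arguments": {
  "rows": "1 0 -0.18 -0.94 0;1 0 -0.18 -0.94 0;1 0 -0.18 -0.94 0;1 0 -0.18 -0.94 0;1 0 -0.18 -0.94 0"
}}

```text
t: 41.52
position: [0.5059, 0.1076, 0.1176]
tcp_rot: [-0.499, 0.501, 0.501, 0.499]
wrist_force: [0.1, 0.0, -3.6]
gripper_width: 0.564
```

Call:
{"name": "drive_tool", "arguments": {
  "rows": "1 0.03 0 0 0;1 0.09 0 0 0;1 0.14 0 0 0;1 0.19 0 0 0;1 0.22 0 0 0"
}}

```text
t: 42.15
position: [0.5071, 0.1089, 0.0759]
tcp_rot: [-0.5, 0.5, 0.501, 0.5]
wrist_force: [-3.8, 2.1, 6.4]
gripper_width: 0.573
```

Call:
{"name": "drive_tool", "arguments": {
  "rows": "1 0.01 0 0 0;1 0.02 0 0 0;1 0.03 0 0 0;1 0.04 0 0 0;1 0.04 0 0 0"
}}

```text
t: 42.78
position: [0.5074, 0.1089, 0.0716]
tcp_rot: [-0.5, 0.5, 0.501, 0.5]
wrist_force: [-11.8, -0.2, 28.2]
gripper_width: 0.569
```

Call:
{"name": "drive_tool", "arguments": {
  "rows": "1 -0.1 0 0 0;1 -0.25 0 0 0;1 -0.25 -0.012 -0.2 0;1 -0.25 -0.012 -0.425 0;1 -0.25 -0.012 -0.425 0"
}}

```text
t: 43.4
position: [0.5101, 0.0211, 0.1172]
tcp_rot: [-0.499, 0.501, 0.499, 0.501]
wrist_force: [-0.0, 0.4, -4.4]
gripper_width: 0.568
```

Call:
{"name": "drive_tool", "arguments": {
  "rows": "1 0 0 0 0;1 0.06 0 0 0;1 0.12 0 0 0;1 0.17 0 0 0;1 0.2 0 0 0"
}}

```text
t: 44.02
position: [0.5102, 0.0239, 0.0778]
tcp_rot: [-0.5, 0.499, 0.501, 0.5]
wrist_force: [-2.2, 1.6, 6.1]
gripper_width: 0.57
```

Call:
{"name": "drive_tool", "arguments": {
  "rows": "1 0.02 0 0 0;1 0.03 0 0 0;1 0.04 0 0 0;1 0.05 0 0 0;1 0.05 0 0 0"
}}

```text
t: 44.65
position: [0.5107, 0.0239, 0.0715]
tcp_rot: [0.5, -0.499, -0.5, -0.5]
wrist_force: [-9.7, 1.0, 28.7]
gripper_width: 0.568
```

Call:
{"name": "drive_tool", "arguments": {
  "rows": "1 -0.1 0 0 0;1 -0.25 0 0 0;1 -0.25 -0.012 -0.2 0;1 -0.25 -0.012 -0.425 0;1 -0.25 -0.012 -0.425 0"
}}

```text
t: 45.28
position: [0.5125, -0.0638, 0.1168]
tcp_rot: [-0.499, 0.501, 0.499, 0.5]
wrist_force: [-0.2, 0.9, -4.4]
gripper_width: 0.57
```

Call:
{"name": "drive_tool", "arguments": {
  "rows": "1 0 0 0 0;1 0.06 0 0 0;1 0.12 0 0 0;1 0.17 0 0 0;1 0.2 0 0 0"
}}

```text
t: 45.9
position: [0.5122, -0.061, 0.0777]
tcp_rot: [-0.5, 0.5, 0.501, 0.5]
wrist_force: [-3.1, 2.1, 7.2]
gripper_width: 0.569
```

Call:
{"name": "drive_tool", "arguments": {
  "rows": "1 0.02 0 0 0;1 0.03 0 0 0;1 0.04 0 0 0;1 0.05 0 0 0;1 0.05 0 0 0"
}}

```text
t: 46.52
position: [0.5126, -0.061, 0.0715]
tcp_rot: [-0.5, 0.499, 0.501, 0.5]
wrist_force: [-10.6, 3.9, 28.5]
gripper_width: 0.567
```

Call:
{"name": "drive_tool", "arguments": {
  "rows": "1 -0.1 0 0 0;1 -0.25 0 0 0;1 -0.25 0 0 0;1 -0.25 0 0 0;1 -0.25 0 0 0"
}}

```text
t: 47.15
position: [0.5111, -0.0615, 0.1158]
tcp_rot: [-0.499, 0.501, 0.501, 0.499]
wrist_force: [-0.0, 0.7, -3.4]
gripper_width: 0.573
```

```bash
python3 - <<'E'
from h import *
s=robot.state();print(s['t'],s['position']);shares([.6052,-.0582,.121],90)
d=cam('side')
cv2.imwrite('pics/g8.png',cv2.resize(d['frame'][100:270,210:380],None,fx=3.5,fy=3.5,interpolation=2))
E
```

```text
47.15 [ 0.51108927 -0.0615051   0.11583542]
d shares [-0.027 -0.47   0.016] z head 90.02 y head -179.98 turn 0.00021172660440353435 J6 -0.246
```

View pics/g8.png

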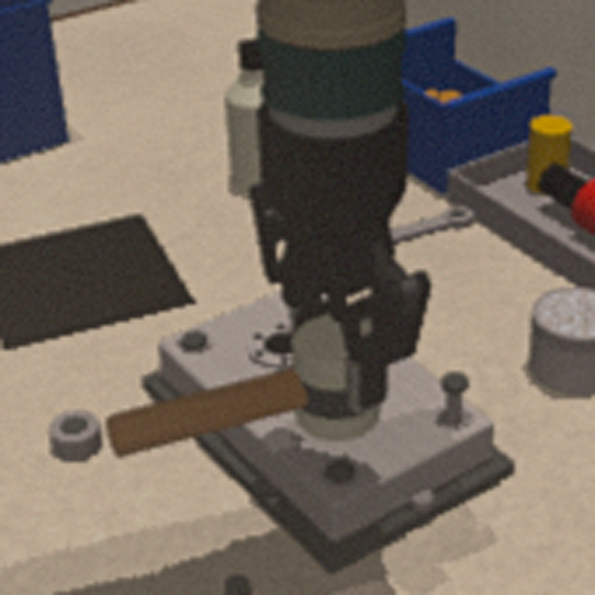

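Call:
{"name": "drive_tool", "arguments": {
  "rows": "1 0 -0.2 0.012 0;1 0 -0.45 0.012 0;1 0 -0.45 0.012 0;1 0 -0.45 0.012 0;1 0 -0.45 0.012 0"
}}

```text
t: 47.82
position: [0.6009, -0.0593, 0.1169]
tcp_rot: [-0.499, 0.5, 0.501, 0.5]
wrist_force: [-0.3, -0.0, -4.1]
gripper_width: 0.565
```

Call:
{"name": "drive_tool", "arguments": {
  "rows": "1 0 0 0 0;1 0.06 0 0 0;1 0.12 0 0 0;1 0.17 0 0 0;1 0.2 0 0 0"
}}

```text
t: 48.45
position: [0.6026, -0.0596, 0.0782]
tcp_rot: [0.5, -0.5, -0.5, -0.5]
wrist_force: [-2.5, 0.9, 6.3]
gripper_width: 0.569
```

Call:
{"name": "drive_tool", "arguments": {
  "rows": "1 0.02 0 0 0;1 0.03 0 0 0;1 0.04 0 0 0;1 0.05 0 0 0;1 0.05 0 0 0"
}}

```text
t: 49.08
position: [0.6029, -0.0596, 0.0716]
tcp_rot: [0.5, -0.5, -0.5, -0.5]
wrist_force: [-8.5, 1.6, 20.8]
gripper_width: 0.571
```

Call:
{"name": "drive_tool", "arguments": {
  "rows": "1 -0.1 0 0 0;1 -0.25 0 0 0;1 -0.25 0.012 0.2 0;1 -0.25 0.012 0.425 0;1 -0.25 0.012 0.425 0"
}}

```text
t: 49.7
position: [0.599, 0.0282, 0.1165]
tcp_rot: [-0.5, 0.499, 0.502, 0.499]
wrist_force: [-0.3, -0.8, -3.8]
gripper_width: 0.569
```

Call:
{"name": "drive_tool", "arguments": {
  "rows": "1 0 0 0 0;1 0.06 0 0 0;1 0.12 0 0 0;1 0.17 0 0 0;1 0.2 0 0 0"
}}

```text
t: 50.32
position: [0.6003, 0.0245, 0.0781]
tcp_rot: [-0.5, 0.5, 0.5, 0.5]
wrist_force: [-3.7, -0.9, 5.8]
gripper_width: 0.573
```

Call:
{"name": "drive_tool", "arguments": {
  "rows": "1 0.02 0 0 0;1 0.03 0 0 0;1 0.04 0 0 0;1 0.05 0 0 0;1 0.05 0 0 0"
}}

```text
t: 50.95
position: [0.6006, 0.0245, 0.0716]
tcp_rot: [0.5, -0.5, -0.499, -0.5]
wrist_force: [-8.2, -0.5, 21.5]
gripper_width: 0.571
```

Call:
{"name": "drive_tool", "arguments": {
  "rows": "1 -0.1 0 0 0;1 -0.25 0 0 0;1 -0.25 0.012 0.2 0;1 -0.25 0.012 0.425 0;1 -0.25 0.012 0.425 0"
}}

```text
t: 51.58
position: [0.597, 0.1126, 0.1166]
tcp_rot: [-0.5, 0.499, 0.501, 0.499]
wrist_force: [-0.2, -0.6, -3.4]
gripper_width: 0.569
```

Call:
{"name": "drive_tool", "arguments": {
  "rows": "1 0 0 0 0;1 0.06 0 0 0;1 0.12 0 0 0;1 0.17 0 0 0;1 0.2 0 0 0"
}}

```text
t: 52.2
position: [0.5979, 0.1095, 0.0781]
tcp_rot: [-0.5, 0.5, 0.499, 0.5]
wrist_force: [-3.1, -1.7, 5.8]
gripper_width: 0.572
```

Call:
{"name": "drive_tool", "arguments": {
  "rows": "1 0.02 0 0 0;1 0.03 0 0 0;1 0.04 0 0 0;1 0.05 0 0 0;1 0.05 0 0 0"
}}

```text
t: 52.82
position: [0.5982, 0.1095, 0.0717]
tcp_rot: [0.5, -0.5, -0.499, -0.5]
wrist_force: [-8.8, -1.6, 22.1]
gripper_width: 0.569
```

Call:
{"name": "drive_tool", "arguments": {
  "rows": "1 -0.1 0 0 0;1 -0.25 0 0 0;1 -0.25 0 0 0;1 -0.25 0 0 0;1 -0.25 0 0 0"
}}

```text
t: 53.45
position: [0.5962, 0.1102, 0.1156]
tcp_rot: [-0.499, 0.501, 0.501, 0.499]
wrist_force: [0.6, -0.1, -4.5]
gripper_width: 0.57
```

Call:
{"name": "drive_tool", "arguments": {
  "rows": "1 0 0.465 0.925 0;1 0 0.465 0.925 0;1 0 0.465 0.925 0;1 0 0.465 0.925 0;1 0 0.465 0.925 0"
}}

```text
t: 54.08
position: [0.5034, 0.2962, 0.1167]
tcp_rot: [-0.501, 0.5, 0.501, 0.499]
wrist_force: [0.5, -1.6, -3.1]
gripper_width: 0.57
```

Call:
{"name": "drive_tool", "arguments": {
  "rows": "1 0 0 0 0;1 0.1 0 0 0;1 0.25 0 0 0;1 0.4 0 0 0;1 0.4 0 0 0"
}}

```text
t: 54.7
position: [0.5027, 0.2928, 0.035]
tcp_rot: [-0.499, 0.503, 0.5, 0.498]
wrist_force: [-1.1, -0.3, -4.6]
gripper_width: 0.571
```

```bash
python3 - <<'E'
from h import *
s=robot.state();print(s['t'],s['position']);shares([.507,.297,.0222],90)
d=cam('side')
cv2.imwrite('pics/g9.png',cv2.resize(d['frame'][80:280,150:380],None,fx=3,fy=3,interpolation=2))
E
```

```text
54.7 [0.50268529 0.29278961 0.0349577 ]
d shares [ 0.064 -0.022  0.021] z head 89.88 y head 179.88 turn -0.0013682220585820915 J6 0.419
```

View pics/g9.png

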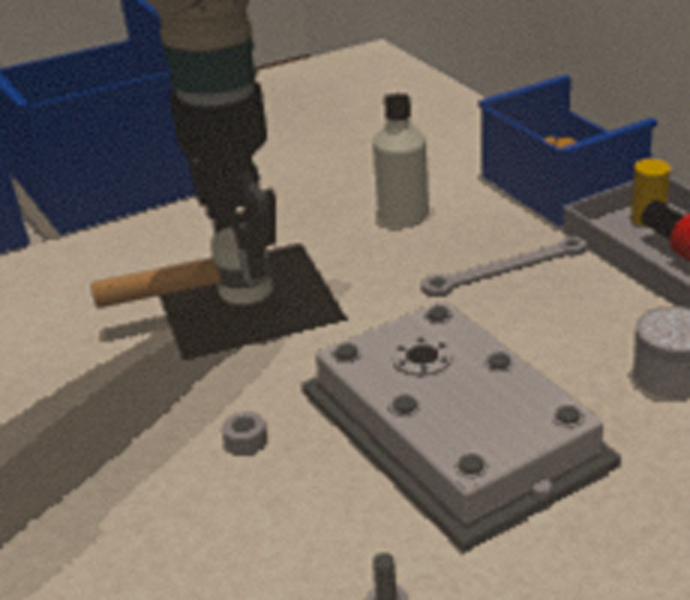

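All six pin heads lie flat on the face, at (346,352), (404,405), (470,464), (438,314), (499,361) and (568,414). The mallet hangs over the mat, so next I lower it slowly and release.

Call:
{"name": "drive_tool", "arguments": {
  "rows": "1 0 0 0 0;1 0.02 0 0 0;1 0.04 0 0 0;1 0.06 0 0 0;1 0.07 0 0 0"
}}

```text
t: 55.38
position: [0.5043, 0.2954, 0.0233]
tcp_rot: [-0.5, 0.5, 0.5, 0.5]
wrist_force: [0.5, -0.4, -3.6]
gripper_width: 0.572
```

Call:
{"name": "drive_tool", "arguments": {
  "rows": "1 0.01 0 0 0;1 0.02 0 0 0;1 0.02 0 0 0;1 0.02 0 0 0;1 0.02 0 0 0"
}}

```text
t: 56.0
position: [0.5045, 0.2955, 0.0219]
tcp_rot: [0.5, -0.5, -0.5, -0.5]
wrist_force: [-3.9, -1.7, 11.1]
gripper_width: 0.567
```

In contact with the mat; release fully, then rise.

Call:
{"name": "drive_tool", "arguments": {
  "rows": "-1 0 0 0 0;-1 0 0 0 0;-1 0 0 0 0;-1 0 0 0 0;-1 0 0 0 0"
}}

```text
t: 56.62
position: [0.5046, 0.2954, 0.0196]
tcp_rot: [-0.5, 0.5, 0.5, 0.5]
wrist_force: [-0.2, -0.4, 0.2]
gripper_width: 0.997
```

Call:
{"name": "drive_tool", "arguments": {
  "rows": "-1 -0.1 0 0 0;-1 -0.2 0 0 0;-1 -0.4 0 0 0;-1 -0.6 0 0 0;-1 -0.8 0 0 0"
}}

```text
t: 57.25
position: [0.5045, 0.2954, 0.1808]
tcp_rot: [-0.5, 0.5, 0.5, 0.5]
wrist_force: [1.1, 0.2, 0.3]
gripper_width: 0.999
```

Call:
{"name": "drive_tool", "arguments": {
  "rows": "-1 -0.2 1 0.1 0;-1 -0.2 1 0.1 0;-1 -0.2 1 0.1 0;-1 -0.2 1 0.1 0;-1 -0.2 1 0.1 0"
}}

```text
t: 57.88
position: [0.3044, 0.3157, 0.2201]
tcp_rot: [0.501, -0.499, -0.5, -0.5]
wrist_force: [1.5, 0.2, 0.4]
gripper_width: 1.0
```

```bash
python3 - <<'E'
from h import *
s=robot.state();print(s['t'],s['position'],s['gripper_width'],s['wrist_force'])
c=cam('top','topE.png');d=cam('side','sideE.png')
f=c['frame']
A=cv2.resize(d['frame'][90:400,150:480],None,fx=1.4,fy=1.4,interpolation=2)
B=cv2.resize(f[180:285,180:260],None,fx=4,fy=4,interpolation=2)
h=max(A.shape[0],B.shape[0]);pad=lambda i:cv2.copyMakeBorder(i,0,h-i.shape[0],0,0,0)
cv2.imwrite('pics/g10.png',np.hstack([pad(A),pad(B)]))
E
```

```text
57.875 [0.30439198 0.31573057 0.2200886 ] 0.9996733712305609 [1.48533362 0.17471485 0.38417012]
```

View pics/g10.png

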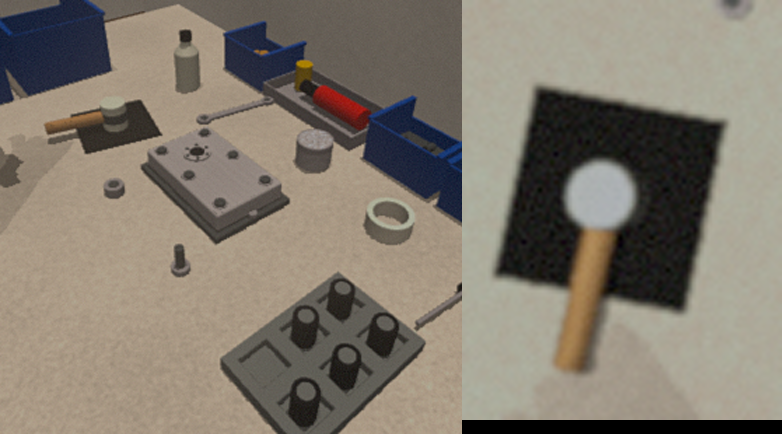

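```bash
python3 -c "
from plant import robot
print(robot.job_done())"
```

```text
the job is handed in; nothing more can be done
None
```

I handed the job in at about 58 s; it returned no verdict.

- **Caps:** Five pins wore caps; the sixth was already bare. I stood each cap mouth down in its own pocket, and the last picture shows all five upright.
- **Pins:** I gripped the mallet by its head and pressed each pin down. Every stroke stopped at TCP height 71.5 mm to 71.7 mm with 21–29 N on the wrist. With the mallet's face 21 mm lower, that puts the pin tops about 0.5 mm above the home height. A picture afterwards showed all six heads flat on the housing face.
- **Mallet:** It stands upright, released, with its head wholly on the mat and near the centre.
- **Other objects:** The bystanders I could see look unmoved, though I compared them by eye only. The screwdriver was mostly outside the last picture. The gripper is open and clear of everything.

**Checks that disagreed:**
- The mallet was knocked about 3 cm while I was moving caps, so I measured it again before picking it up.
- The two cameras differed by about 8 mm on its position then, which was within what the open jaws could take.
- The cameras also differed by up to 3 mm on the housing and up to 6 mm at the holder's corners, so I corrected for part of that difference.

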